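# Stage oak rails by length for the pocket-hole jig

### The job

Set out the four cut oak rails in the ply staging rack in the order they will be drilled: one to a bay, shortest in the bay next to the blue pocket-hole jig, then by length to the longest in the bay farthest from the jig. Lay each rail flat and straight along the middle of its bay with one end up against the fence, and let go of it there.

Things in the scene. Friction and masses are not known exactly. Their poses are not given: they have to be found in the camera images.
- rail_a: The shortest of the four loose rectangular oak rails, 75 mm long, 34 mm wide, 24 mm thick, lying flat on the bench at the start. Origin: centre of its underside; x along its length (its ends are alike but for two faint pencil lines at one, of no matter), z up. Weighs 35 to 130 g.
- rail_b: The second shortest of the four loose rectangular oak rails, 105 mm long, 34 mm wide, 24 mm thick, lying flat on the bench at the start. Origin: centre of its underside; x along its length (its ends are alike but for two faint pencil lines at one, of no matter), z up. Weighs 35 to 130 g.
- rail_c: The second longest of the four loose rectangular oak rails, 135 mm long, 34 mm wide, 24 mm thick, lying flat on the bench at the start. Origin: centre of its underside; x along its length (its ends are alike but for two faint pencil lines at one, of no matter), z up. Weighs 35 to 130 g.
- rail_d: The longest of the four loose rectangular oak rails, 165 mm long, 34 mm wide, 24 mm thick, lying flat on the bench at the start. Origin: centre of its underside; x along its length (its ends are alike but for two faint pencil lines at one, of no matter), z up. Weighs 35 to 130 g.
- rack: The fixed birch-ply staging rack, 316 mm long (x), 205 mm deep, 12 mm board. Origin: bench level, row centre; z up. Four cork bays side by side along x, 74 mm apart. Oak fence along the +y side: upright face at y = +92 mm, top 42 mm above the bench. At each end of the row and between bays stands a 10 mm dowel pin, top 44 mm above the bench, centred at y = +83 mm, x = 0, +-74, +-148 mm.
- bay_1: Bay 1 of the rack, counted from the robot's end: a brown cork strip 56 mm wide (x) and 180 mm long (y). Origin: centre of its upper face, 14 mm above the bench. x runs along the row, away from the robot; y runs along the bay to the fence, whose face is at y = +92 mm. The pins beside it are at x = +-37 mm.
- bay_2: Bay 2 of the rack, counted from the robot's end: a brown cork strip 56 mm wide (x) and 180 mm long (y). Origin: centre of its upper face, 14 mm above the bench. x runs along the row, away from the robot; y runs along the bay to the fence, whose face is at y = +92 mm. The pins beside it are at x = +-37 mm.
- bay_3: Bay 3 of the rack, counted from the robot's end: a brown cork strip 56 mm wide (x) and 180 mm long (y). Origin: centre of its upper face, 14 mm above the bench. x runs along the row, away from the robot; y runs along the bay to the fence, whose face is at y = +92 mm. The pins beside it are at x = +-37 mm.
- bay_4: Bay 4 of the rack, counted from the robot's end: a brown cork strip 56 mm wide (x) and 180 mm long (y). Origin: centre of its upper face, 14 mm above the bench. x runs along the row, away from the robot; y runs along the bay to the fence, whose face is at y = +92 mm. The pins beside it are at x = +-37 mm.
- jig: The blue pocket-hole jig, fixed to the bench off one end of the rack: beside bay_1 or beside bay_4, it varies. Blue base 85 mm (x) by 250 mm (y); at its +y end a blue drill-guide block 106 mm tall, at its -y end a steel toggle clamp with black handle, 107 mm tall. Origin: centre of the base's underside. A black bit case, 45 mm tall, of like footprint lies off the rack's other end.
There are look-alikes about, which are no part of the job. What is shaped like the rail_c but turquoise is not meant.

How it is judged:
At the end, for the whole second after the job is handed in: All rails released and at rest, flat on the cork (within 4 mm, 0.08 rad), one to a bay by length, shortest next to the jig; each within 15 mm of the bay's middle line, end within 15 mm of the fence, within 0.15 rad of the bay's direction; slower than 0.02 m/s, 0.2 rad/s (angle between each of rail_a, rail_b, rail_c, rail_d's own z axis and vertical below 0.08 rad and linear speed of each of rail_a, rail_b, rail_c, rail_d below 0.02 m/s and angular speed of each of rail_a, rail_b, rail_c, rail_d below 0.2 rad/s and ((x of jig in the frame of bay_1 below 0 m and (x of rail_a in the frame of bay_1 between -0.015 and 0.015 m and y of rail_a in the frame of bay_1 between 0.0395 and 0.0595 m and z of rail_a in the frame of bay_1 between -0.004 and 0.004 m and angle between the x axis of rail_a and the y axis of bay_1, either way round below 0.15 rad) and (x of rail_b in the frame of bay_2 between -0.015 and 0.015 m and y of rail_b in the frame of bay_2 between 0.0245 and 0.0445 m and z of rail_b in the frame of bay_2 between -0.004 and 0.004 m and angle between the x axis of rail_b and the y axis of bay_2, either way round below 0.15 rad) and (x of rail_c in the frame of bay_3 between -0.015 and 0.015 m and y of rail_c in the frame of bay_3 between 0.0095 and 0.0295 m and z of rail_c in the frame of bay_3 between -0.004 and 0.004 m and angle between the x axis of rail_c and the y axis of bay_3, either way round below 0.15 rad) and (x of rail_d in the frame of bay_4 between -0.015 and 0.015 m and y of rail_d in the frame of bay_4 between -0.0055 and 0.0145 m and z of rail_d in the frame of bay_4 between -0.004 and 0.004 m and angle between the x axis of rail_d and the y axis of bay_4, either way round below 0.15 rad)) or (x of jig in the frame of bay_1 above 0 m and (x of rail_a in the frame of bay_4 between -0.015 and 0.015 m and y of rail_a in the frame of bay_4 between 0.0395 and 0.0595 m and z of rail_a in the frame of bay_4 between -0.004 and 0.004 m and angle between the x axis of rail_a and the y axis of bay_4, either way round below 0.15 rad) and (x of rail_b in the frame of bay_3 between -0.015 and 0.015 m and y of rail_b in the frame of bay_3 between 0.0245 and 0.0445 m and z of rail_b in the frame of bay_3 between -0.004 and 0.004 m and angle between the x axis of rail_b and the y axis of bay_3, either way round below 0.15 rad) and (x of rail_c in the frame of bay_2 between -0.015 and 0.015 m and y of rail_c in the frame of bay_2 between 0.0095 and 0.0295 m and z of rail_c in the frame of bay_2 between -0.004 and 0.004 m and angle between the x axis of rail_c and the y axis of bay_2, either way round below 0.15 rad) and (x of rail_d in the frame of bay_1 between -0.015 and 0.015 m and y of rail_d in the frame of bay_1 between -0.0055 and 0.0145 m and z of rail_d in the frame of bay_1 between -0.004 and 0.004 m and angle between the x axis of rail_d and the y axis of bay_1, either way round below 0.15 rad)))); the robot touches nothing.
It also fails if it takes over 99 s, if anything falls off the work surface, if the arm or the gripper's body presses on something with over 40 N, if the wrist force passes 120 N, or if a joint passes its speed limit or range.

### The arm

A 7-joint arm with a two-finger parallel gripper is mounted at the origin on the work surface. World frame = base frame: x ahead of the robot, y to its left, z up, the work surface at z = 0. Lengths are in m, angles in rad, forces in N, time in s.
With the tool pointing down it reaches from about 0.425 to 0.875 m from the base axis. Payload 4.7 kg.
Tool frame: the origin (TCP) lies on the centre line of the jaws, within the pads' length; the fingertips stand 14 mm ahead of it and the grasp point (between the pads) lies 5 mm behind it; z points along the fingers, x is the direction in which the jaws open and shut, and the axes are right-handed (so a half turn about z gives the same grasp; the last joint's range is limited). The gripper opens to 87 mm and grips with 3 to 60 N. Pads are 19 mm wide; open, the fingers measure 117 mm over their backs; the gripper's body (75 mm by 190 mm) begins 51 mm behind the grasp point.
Start: joints at [-1.094, 0.321, -0.07, 1.45, 0.023, 1.371, -0.057], TCP at [0.29, 0.582, 0.237] pointing down, gripper open.
Joint ranges: [-2.86, 2.86], [-0.3, 2.09], [-1.38, 1.24], [0.06, 2.45], [-1.56, 4.7], [0.09, 2.05], [-2.69, 2.69]. Speed limits (rad/s): [2.57, 2.57, 3.14, 3.14, 3.14, 3.14, 3.14].

### API

Orientations are given as a rotation vector (axis times angle).
In Python, from bench import ctrl gives the robot as it stands.
- The arm moves only by the tool drive_tool, never from a script. Its argument "rows" is a list that holds one entry, the list of rows, each a list of 5 numbers: the shift along the tool's x, y, z scaled (see below), then the turn about the tool's z scaled (see below), then the closure in counts, from 0 (fully open) to 255 (shut). In form: [[[dx, dy, dz, spin, jaw], ...]]. A call has 1 to 20 rows; each row is the pose to reach, as a shift and turn from the pose commanded when the call began, along the tool's axes at that moment, turning the shorter way round; what a row does not reach only later rows make up. The controller multiplies each number of a shift by 300 mm and each number of a turn by pi rad. A row lasts 1/8 s, in which the tool goes at most 62.5 mm and 10.7 degrees, less where a joint would pass 70% of its speed; a pose out of reach is approached as far as the arm can. A call with a number of a shift or a turn outside -1 to 1 is refused whole. A call with a gripper value outside its range is refused whole. The fingers move at their own pace and stop on an object; "grip_force" is the grip in N (left out, the last holds). Time passes only in rows, so rows that repeat a pose let the fingers close. It gives the time, the measured TCP pose, the force and the opening at its end, in the units of the state.
- ctrl.get_state(): the state, without advancing time (a new reading comes with each control period).
- ctrl.get_image(name): name is "scene" or "top" or "wrist"; returns a dict with "img" (480x640x3 uint8, blue, green, red), "camera_matrix" (3x3 intrinsics, pixels), "R" (3x3) and "t" (3): a world point X has camera coordinates R X + t. Camera axes: x right, y down, z forward; pixel columns grow to the right and rows downward; lengths in m; the calibration is good to about 2 mm. The wrist camera is an equidistant fisheye: a pixel r from the principal point sees the ray r / f radians off the axis. A picture is of the moment at which its call begins. There is no depth.
- ctrl.close_job(): hands the job in, once; it reports no verdict.
The state is a dict: "time": time; "joint_positions": joint angles; "qd": joint speeds; "joint_torque": joint torques, N m; "position": TCP position; "tool_rot": TCP orientation; "ft_force": force on the tool from outside, world axes, zero at the start; "torque": the same for the moment, N m; "grip_width": opening from 0.0 (shut) to 1.0 (fully open).
Only numpy, scipy, OpenCV 4.12 (cv2) and the standard library are available. Lean on these libraries where they do the work, as an engineer would, in place of code of your own. Each camera call takes 0.05 s, during which the arm holds its last target.

## Working session

There is one attempt and no reset: what is moved stays moved. The work goes in short steps, Python scripts to look and compute and a tool call to move; the robot and the scene stay as the last step left them, time stands still between calls to the robot, and variables do not carry over. Pictures are saved under pics/ and viewed, and the job is handed in when it is done.

Besides the shell and the picture viewer there is one more tool, called as name([rows], argument=value, ...), one row to a line, values as JSON. drive_tool: Moves the arm, as the interface text tells. Its arguments: {"type":"object","properties":{"rows":{"type":"array"},"grip_force":{"type":"number"}},"required":["rows"]}

```bash
mkdir -p pics; ls; python3 - <<'E'
from bench import ctrl
import cv2
s=ctrl.get_state();print({k:s[k] for k in('time','position','tool_rot','ft_force','grip_width')})
for n in('scene','top','wrist'):
    d=ctrl.get_image(n);cv2.imwrite(f'pics/{n}0.png',d['img']);print(n,d['camera_matrix'],d['R'],d['t'])
E
```

```text
pics
{'time': 0.0, 'position': array([0.28997899, 0.58113681, 0.23546691]), 'tool_rot': array([ 2.67075579e+00,  1.65225969e+00, -2.49284570e-03]), 'ft_force': array([0.21864145, 0.66700493, 0.07138241]), 'grip_width': 0.9992288139084782}
scene [[488.72697838   0.         316.30491022]
 [  0.         488.72697838 238.02281521]
 [  0.           0.           1.        ]] [[ 0.67641783  0.73636863 -0.01483784]
 [ 0.63723252 -0.59521709 -0.48954196]
 [-0.36931508  0.32167975 -0.87185349]] [-0.30600656 -0.36915671  1.28457584]
top [[478.31741517   0.         317.08535001]
 [  0.         478.31741517 242.79685911]
 [  0.           0.           1.        ]] [[ 0.02750532 -0.99933932  0.02375666]
 [-0.98040529 -0.03160647 -0.19443895]
 [ 0.19506135 -0.01794305 -0.9806269 ]] [-0.08915363  0.5111644   0.80044216]
wrist [[371.64829954   0.         320.1672426 ]
 [  0.         371.64829954 238.51383874]
 [  0.           0.           1.        ]] [[ 0.44790854  0.8940772  -0.00197619]
 [ 0.86354041 -0.43203557  0.26008311]
 [ 0.23168059 -0.11819997 -0.96558421]] [-0.64745845 -0.03128709  0.3907884 ]
```

View pics/scene0.png

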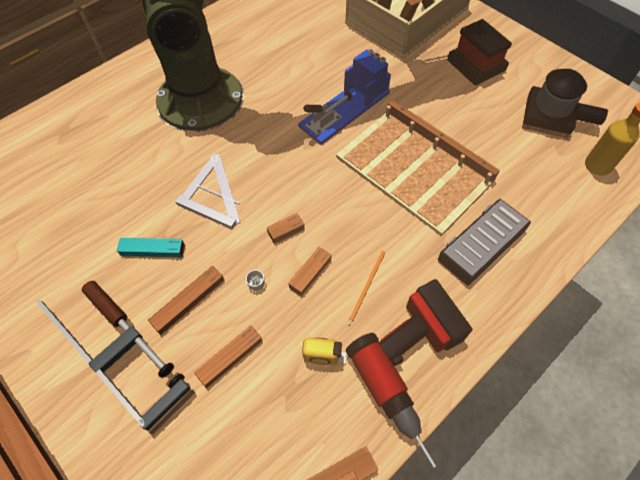

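View pics/top0.png

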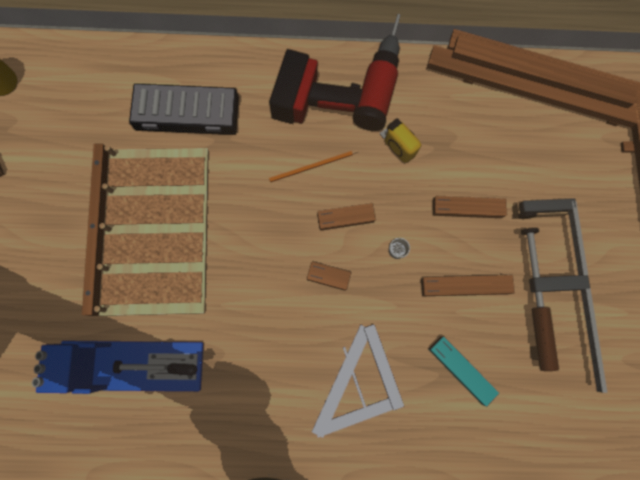

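View pics/wrist0.png

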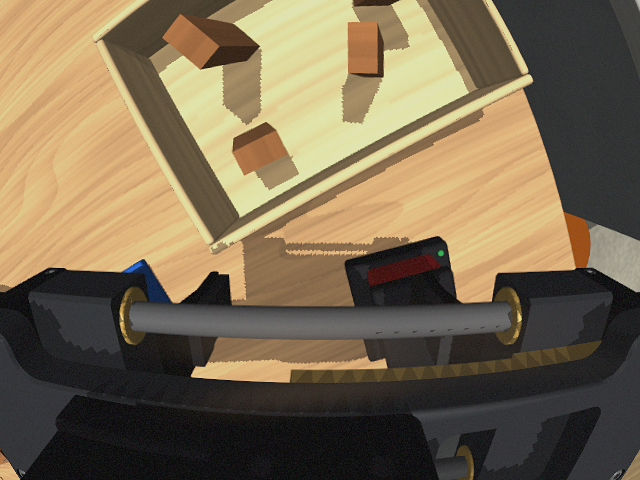

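The scene and top views agree. The jig is next to the rack's robot end (top ~(120,366)), so bay_1 is the bottom bay in the top view. The loose oak rails in the top view are at (329,276), (347,216), (470,207) and (468,285). The turquoise one at (463,371) is a decoy, and the long boards at top right and the offcuts in the bin aren't the rails. Next I'll measure.

```bash
cat > h.py <<'E'
import numpy as np, cv2
from bench import ctrl
def ray(d,u,v,z):
    K,R,t=d['camera_matrix'],d['R'],d['t']
    c=-R.T@t; r=R.T@np.linalg.inv(K)@np.array([u,v,1.]); return c+r*(z-c[2])/r[2]
def proj(d,X):
    c=d['R']@np.asarray(X,float)+d['t']; p=d['camera_matrix']@c; return p[:2]/p[2]
E
python3 - <<'E'
from h import *
d=ctrl.get_image('top');im=d['img'];hsv=cv2.cvtColor(im,cv2.COLOR_BGR2HSV)
for p in [(329,276),(347,216),(470,207),(468,285),(150,170),(150,210),(380,250),(95,230),(150,190)]: print(p,hsv[p[1],p[0]])
m=cv2.inRange(hsv,(0,90,30),(14,255,140))
cv2.imwrite('pics/m1.png',m)
cs,_=cv2.findContours(m,cv2.RETR_EXTERNAL,cv2.CHAIN_APPROX_NONE)
for c in cs:
    if cv2.contourArea(c)<250: continue
    r=cv2.minAreaRect(c); P=np.array([ray(d,*q,0.024)[:2] for q in c[:,0].astype(float)],np.float32)
    R=cv2.minAreaRect(P); b=cv2.boxPoints(R); e=[b[1]-b[0],b[2]-b[1]]; L=max(e,key=np.linalg.norm)
    print(np.round(r[0]),'world',np.round(R[0],4),'size',np.round(R[1],3),'ang',round(float(np.degrees(np.arctan2(L[1],L[0]))),1))
crop=np.hstack([cv2.resize(im[180:310,300:420],None,fx=3,fy=3),cv2.resize(im[180:310,415:530],None,fx=3,fy=3)]);cv2.imwrite('pics/crop1.png',crop)
cv2.imwrite('pics/rack1.png',cv2.resize(im[135:400,25:245],None,fx=2.2,fy=2.2))
E
```

```text
(329, 276) [ 12 145 123]
(347, 216) [ 13 142 120]
(470, 207) [ 13 144 119]
(468, 285) [ 13 145 121]
(150, 170) [ 14 126 123]
(150, 210) [ 13 127 139]
(380, 250) [ 15 113 142]
(95, 230) [ 12 145 114]
(150, 190) [ 30  68 149]
[544. 339.] world [ 0.3569 -0.4845] size [0.112 0.039] ang 5.8
[467. 285.] world [ 0.4505 -0.35  ] size [0.037 0.17 ] ang -87.3
[329. 275.] world [ 0.4601 -0.0968] size [0.078 0.038] ang 76.4
[346. 216.] world [ 0.5713 -0.127 ] size [0.04  0.108] ang -78.7
[469. 207.] world [ 0.5979 -0.3585] size [0.141 0.041] ang 89.9
[145. 234.] world [0.5406 0.2432] size [0.325 0.21 ] ang 2.6
[336.  91.] world [ 0.826  -0.1044] size [0.241 0.154] ang 86.4
[549.  83.] world [ 0.8623 -0.5224] size [0.465 0.18 ] ang 63.3
```

View pics/crop1.png

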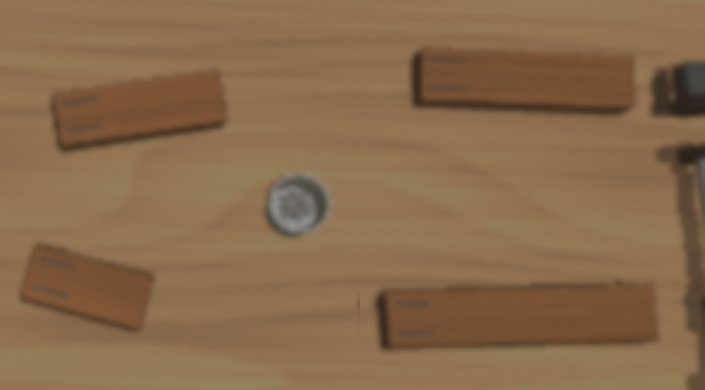

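View pics/rack1.png

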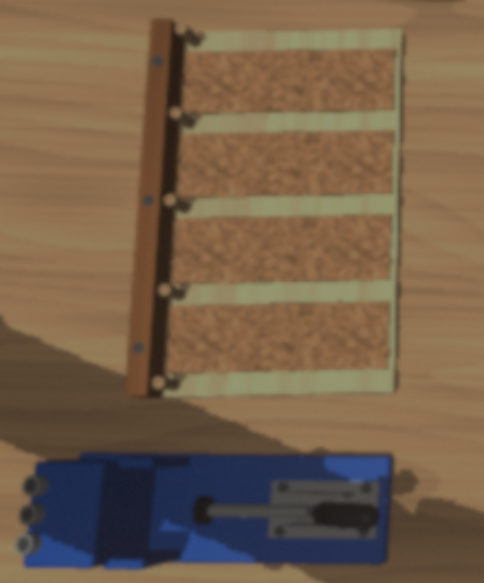

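The crop confirms four oak rails, with lengths matching 75, 105, 135 and 165 mm plus about 3–5 mm of edge bleed. The rack crop shows the pins (ends at about (107,152) and (97,309) full-frame) and four cork bays, with the jig below bay_1. Next comes the rack pose.

```bash
python3 - <<'E'
from h import *
d=ctrl.get_image('top');im=d['img']
px=[(158,382),(164,290),(170,200),(176,113),(181,38)]
P=np.array([ray(d,x/2.2+25,y/2.2+135,0.044) for x,y in px]);print('pins',P.round(4).tolist(),np.diff(P[:,:2],axis=0).round(4).tolist())
# cork bay rects from mask: cork vs ply (hue/sat)
hsv=cv2.cvtColor(cv2.GaussianBlur(im,(3,3),0),cv2.COLOR_BGR2HSV)
m=np.zeros(im.shape[:2],np.uint8);roi=(slice(140,325),slice(108,212))
m[roi]=cv2.inRange(hsv[roi],(8,95,60),(18,255,200))
m=cv2.morphologyEx(m,cv2.MORPH_OPEN,np.ones((5,5)))
cs,_=cv2.findContours(m,cv2.RETR_EXTERNAL,cv2.CHAIN_APPROX_NONE)
for c in cs:
    if cv2.contourArea(c)<500: continue
    Q=np.array([ray(d,*q,0.014)[:2] for q in c[:,0].astype(float)],np.float32);R=cv2.minAreaRect(Q)
    print(np.round(cv2.minAreaRect(c)[0]),np.round(R[0],4),np.round(R[1],3),R[2])
# ply outline: corners at right side (front edge y=-?) 
for q in [(403,30),(396,390)]: print('front corner z12',ray(d,q[0]/2.2+25,q[1]/2.2+135,0.012).round(4))
for q in [(173,22),(152,395)]: print('fence top front corner',ray(d,q[0]/2.2+25,q[1]/2.2+135,0.042).round(4))
# scene camera pins check
s=ctrl.get_image('scene');cv2.imwrite('pics/sr.png',cv2.resize(s['img'][80:250,320:520],None,fx=4,fy=3.5))
print([proj(s,p).round(1).tolist() for p in P])
E
```

```text
pins [[0.3867, 0.3037, 0.044], [0.4596, 0.3074, 0.044], [0.5334, 0.3111, 0.044], [0.6072, 0.3146, 0.044], [0.6728, 0.3179, 0.044]] [[0.0729, 0.0037], [0.0738, 0.0037], [0.0738, 0.0035], [0.0656, 0.0033]]
[154. 288.] [0.429 0.218] [0.056 0.169] 3.469968557357788
[160. 281.] [0.4389 0.2081] [0.158 0.183] 4.034597396850586
[155. 248.] [0.5018 0.2246] [0.056 0.173] 1.8755662441253662
[156. 210.] [0.574  0.2305] [0.058 0.178] 1.9910799264907837
[155. 173.] [0.6467 0.2364] [0.066 0.18 ] 4.21870756149292
[160. 146.] [0.6999 0.2336] [0.026 0.197] 2.16402530670166
front corner z12 [0.6997 0.1405 0.012 ]
front corner z12 [0.3873 0.1239 0.012 ]
fence top front corner [0.6876 0.327  0.042 ]
fence top front corner [0.3766 0.308  0.042 ]
[[389.0, 105.8], [412.2, 121.3], [436.8, 137.7], [462.4, 154.9], [486.3, 170.9]]
```

View pics/sr.png

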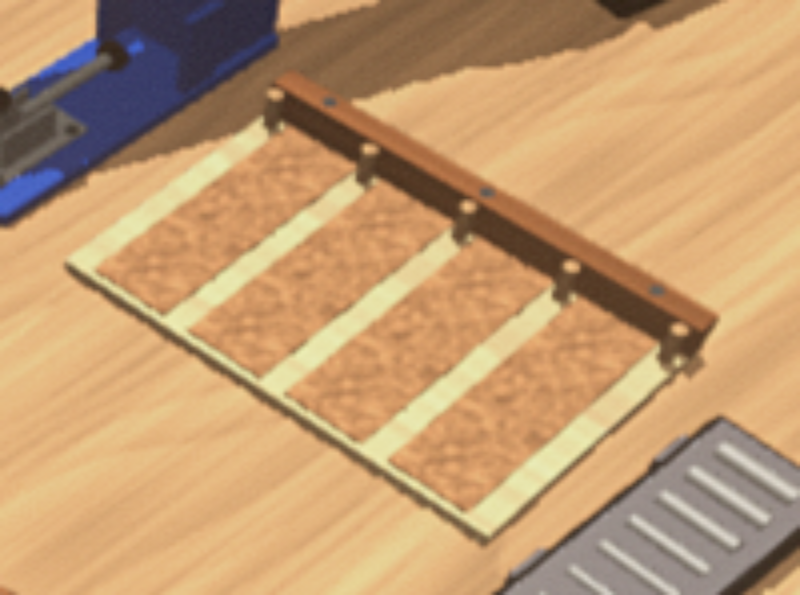

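```bash
python3 - <<'E'
from h import *
d=ctrl.get_image('top');s=ctrl.get_image('scene')
a=cv2.resize(d['img'][325:405,20:220],None,fx=4,fy=4);cv2.imwrite('pics/jt.png',a)
b=cv2.resize(s['img'][40:150,280:400],None,fx=5,fy=5);cv2.imwrite('pics/js.png',b)
u=np.array([.9988,.0489]);
for q in [(388.8,106.3),(412.5,122.9),(437,139.1),(462.8,156),(490,173.7)]: print('scene pin',ray(s,*q,.044).round(4))
E
```

```text
scene pin [0.3877 0.3021 0.044 ]
scene pin [0.4636 0.3041 0.044 ]
scene pin [0.5366 0.3082 0.044 ]
scene pin [0.6099 0.3128 0.044 ]
scene pin [0.6834 0.3176 0.044 ]
```

View pics/jt.png

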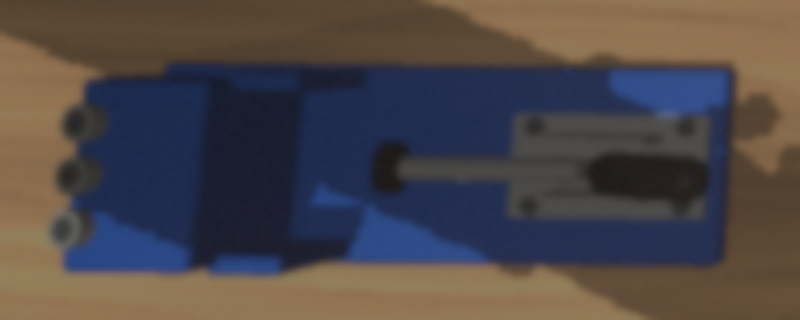

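View pics/js.png

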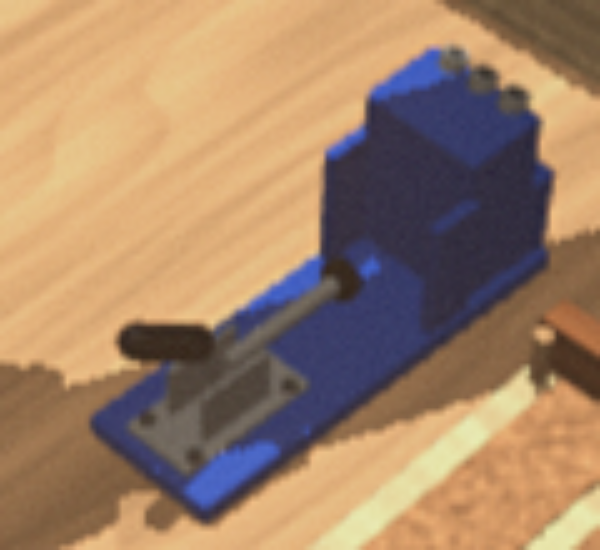

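```bash
python3 - <<'E'
from h import *
d=ctrl.get_image('top')
o=np.array([.539,.2268]);u=np.array([.9988,.0489]);v=np.array([-.0489,.9988])
f=lambda x,y,z:(lambda p:(p[:2].round(3).tolist(),[round(float((p[:2]-o)@u),3),round(float((p[:2]-o)@v),3)]))(ray(d,x/4+20,y/4+325,z))
for n,q in dict(block_top_near=(207,82,.106),block_far=(190,270,.106),shoulder=(300,75,.075),shoulder2=(300,75,.05),base_edge=(733,65,.01),base_edge2=(168,65,.01),handle1=(590,150,.107),handle2=(708,160,.107),plunger=(375,145,.05)).items(): print(n,f(*q))
E
```

```text
block_top_near ([0.325, 0.309], [-0.21, 0.093])
block_far ([0.254, 0.307], [-0.281, 0.094])
shoulder ([0.328, 0.287], [-0.208, 0.07])
shoulder2 ([0.328, 0.297], [-0.208, 0.081])
base_edge ([0.336, 0.124], [-0.208, -0.093])
base_edge2 ([0.329, 0.373], [-0.202, 0.156])
handle1 ([0.303, 0.157], [-0.239, -0.058])
handle2 ([0.301, 0.111], [-0.244, -0.104])
plunger ([0.3, 0.263], [-0.237, 0.048])
```

```bash
cat >> h.py <<'E'
from scipy.spatial.transform import Rotation as Ro
def info():
    s=ctrl.get_state();R=Ro.from_rotvec(s['tool_rot']).as_matrix()
    print('t',round(s['time'],2),'pos',np.round(s['position'],4),'yaw',round(float(np.degrees(np.arctan2(R[1,0],R[0,0]))),2),'tilt z',R[:,2].round(3),'w mm',round(87*s['grip_width'],1),'F',np.round(s['ft_force'],1))
    return s,R
def go(*targets):
    s,R=info()
    for x,y,z,yaw in targets:
        d=R.T@(np.array([x,y,z])-s['position'])/0.3
        cur=np.arctan2(R[1,0],R[0,0]); dy=np.radians(yaw)-cur; dy=(dy+np.pi/2)%np.pi-np.pi/2
        print((x,y,z,yaw),'->',d.round(4).tolist(),round(float(-dy/np.pi),4))
E
python3 -c "
from h import *
go((.5,.2,.25,2.8))"
```

```text
t 0.45 pos [0.2902 0.5816 0.2365] yaw 63.48 tilt z [ 0. -0. -1.] w mm 86.9 F [-0.2  0.7  0.3]
(0.5, 0.2, 0.25, 2.8) -> [-0.826, 1.1936, -0.0448] 0.3371
```

drive_tool([
  [[-0.6, 0.9, -0.045, 0.337, 0], [-0.6, 0.9, -0.045, 0.337, 0], [-0.6, 0.9, -0.045, 0.337, 0], [-0.6, 0.9, -0.045, 0.337, 0], [-0.6, 0.9, -0.045, 0.337, 0], [-0.6, 0.9, -0.045, 0.337, 0], [-0.6, 0.9, -0.045, 0.337, 0], [-0.6, 0.9, -0.045, 0.337, 0]],
], grip_force=25)

```text
time: 1.45
position: [0.4506, 0.3014, 0.25]
tool_rot: [-3.14, -0.084, 0.001]
ft_force: [0.5, 0.5, -0.6]
grip_width: 0.997
```

```bash
python3 -c "
from h import *
go((.5,.1,.2,2.8),(.46,-.2,.15,2.7),(.4505,-.35,.15,2.7))
d=ctrl.get_image('wrist');cv2.imwrite('pics/w1.png',d['img'])"
```

```text
t 1.45 pos [0.4506 0.3014 0.25  ] yaw 3.07 tilt z [-0.     0.001 -1.   ] w mm 86.7 F [ 0.5  0.5 -0.6]
(0.5, 0.1, 0.2, 2.8) -> [0.1286, 0.6794, 0.1663] 0.0015
(0.46, -0.2, 0.15, 2.7) -> [-0.058, 1.671, 0.3325] 0.002
(0.4505, -0.35, 0.15, 2.7) -> [-0.1164, 2.1686, 0.3322] 0.002
```

View pics/w1.png

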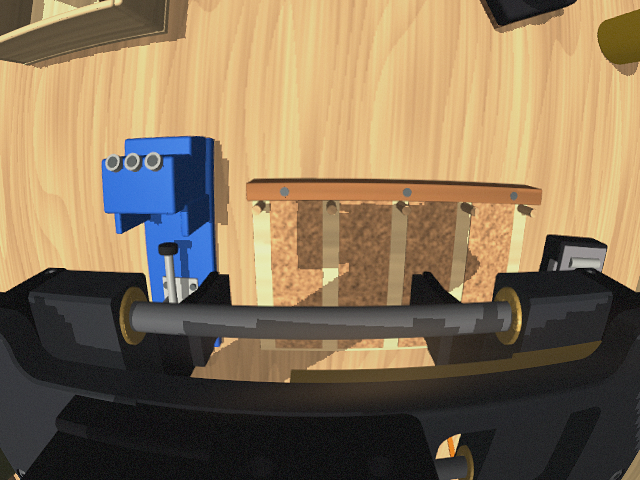

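The wrist view shows the rack pins at about (260,205)–(523,208), the bays clear, and the jig to the left. I'm moving on to rail_d, then c, b and a.

drive_tool([
  [[0.1, 0.95, 0.2, 0, 0], [0.1, 0.95, 0.2, 0, 0], [0.1, 0.95, 0.2, 0, 0], [0.1, 0.95, 0.2, 0, 0], [0.1, 0.95, 0.2, 0, 0], [0.1, 0.95, 0.2, 0, 0]],
])

```text
time: 2.25
position: [0.4953, 0.0141, 0.1895]
tool_rot: [3.14, 0.072, -0.002]
ft_force: [-0.2, 1.0, -0.2]
grip_width: 1.002
```

```bash
python3 -c "
from h import *
go((.4505,-.27,.15,2.7))"
```

```text
t 2.25 pos [0.4953 0.0141 0.1895] yaw 2.63 tilt z [-0.001 -0.001 -1.   ] w mm 87.2 F [-0.2  1.  -0.2]
(0.4505, -0.27, 0.15, 2.7) -> [-0.1924, 0.9391, 0.1329] -0.0004
```

drive_tool([
  [[-0.19, 0.99, 0.13, 0, 0], [-0.19, 0.99, 0.13, 0, 0], [-0.19, 0.99, 0.13, 0, 0], [-0.19, 0.99, 0.13, 0, 0], [-0.19, 0.99, 0.13, 0, 0], [-0.19, 0.99, 0.13, 0, 0]],
])

```text
time: 3.0
position: [0.4524, -0.2854, 0.1508]
tool_rot: [3.139, 0.071, -0.002]
ft_force: [-0.8, 0.4, -0.1]
grip_width: 0.999
```

```bash
python3 -c "
from h import *
go((.4505,-.35,.15,2.7),(.4505,-.35,.018,2.7))"
```

```text
t 3.0 pos [ 0.4524 -0.2854  0.1508] yaw 2.6 tilt z [-0.001 -0.002 -1.   ] w mm 86.9 F [-0.8  0.4 -0.1]
(0.4505, -0.35, 0.15, 2.7) -> [-0.0159, 0.2147, 0.0032] -0.0006
(0.4505, -0.35, 0.018, 2.7) -> [-0.0154, 0.2138, 0.4432] -0.0006
```

drive_tool([
  [[-0.012, 0.222, 0, 0, 0], [-0.012, 0.222, 0, 0, 0], [-0.012, 0.222, 0.2, 0, 0], [-0.012, 0.222, 0.4, 0, 0], [-0.012, 0.222, 0.443, 0, 0], [-0.012, 0.222, 0.443, 0, 0], [-0.012, 0.222, 0.443, 0, 150], [-0.012, 0.222, 0.443, 0, 200], [-0.012, 0.222, 0.443, 0, 200], [-0.012, 0.222, 0.443, 0, 200], [-0.012, 0.222, 0.443, 0, 200], [-0.012, 0.222, 0.443, 0, 200], [-0.012, 0.222, 0.443, 0, 200]],
])

```text
time: 4.62
position: [0.4525, -0.3493, 0.0181]
tool_rot: [-3.14, -0.077, 0.001]
ft_force: [-1.2, 0.1, 1.2]
grip_width: 0.388
```

```bash
python3 -c "
from h import *
go()
d=ctrl.get_image('top');cv2.imwrite('pics/t2.png',d['img'])"
```

```text
t 4.62 pos [ 0.4525 -0.3493  0.0181] yaw 2.81 tilt z [-0.  0. -1.] w mm 33.7 F [-1.2  0.1  1.2]
```

View pics/t2.png

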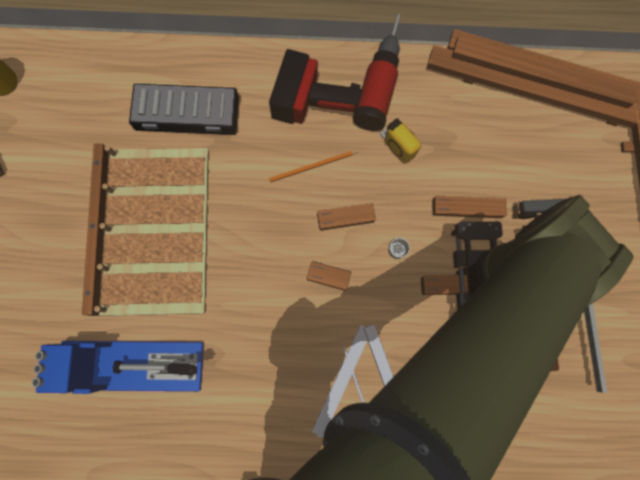

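Rail_d is gripped: opening 33.7 mm, and the top view shows the jaws across its middle. I'm lifting and carrying it.

drive_tool([
  [[0, 0, -0.2, 0, 200], [0, 0, -0.4, 0, 200], [0.1, -0.2, -0.4, 0, 200], [0.3, -0.6, -0.4, 0, 200], [0.4, -0.99, -0.4, 0, 200], [0.4, -0.99, -0.4, 0, 200], [0.4, -0.99, -0.4, 0, 200], [0.4, -0.99, -0.4, 0, 200]],
])

```text
time: 5.68
position: [0.559, -0.0399, 0.1376]
tool_rot: [-3.138, -0.092, 0.0]
ft_force: [0.2, -0.4, -1.8]
grip_width: 0.386
```

```bash
python3 -c "
from h import *
go((.65,.2385,.15,2.8),(.65,.2385,.033,2.8))"
```

```text
t 5.67 pos [ 0.559  -0.0399  0.1376] yaw 3.36 tilt z [-0.     0.002 -1.   ] w mm 33.6 F [ 0.2 -0.4 -1.8]
(0.65, 0.2385, 0.15, 2.8) -> [0.357, -0.9088, -0.0391] 0.0031
(0.65, 0.2385, 0.033, 2.8) -> [0.357, -0.9078, 0.3509] 0.0031
```

drive_tool([
  [[0.35, -0.91, -0.04, 0, 200], [0.35, -0.91, -0.04, 0, 200], [0.35, -0.91, -0.04, 0, 200], [0.35, -0.91, -0.04, 0, 200], [0.35, -0.91, -0.04, 0, 200], [0.35, -0.91, -0.04, 0, 200], [0.35, -0.91, 0.1, 0, 200], [0.35, -0.91, 0.2, 0, 200], [0.35, -0.91, 0.2, 0, 200]],
])

```text
time: 6.8
position: [0.6475, 0.2281, 0.0752]
tool_rot: [3.137, 0.074, -0.009]
ft_force: [-0.1, -0.1, -0.2]
grip_width: 0.386
```

```bash
python3 -c "
from h import *
go((.65,.2385,.0335,2.8))
d=ctrl.get_image('scene');cv2.imwrite('pics/s3.png',cv2.resize(d['img'][60:270,300:560],None,fx=3,fy=2.8))"
```

```text
t 6.8 pos [0.6475 0.2281 0.0752] yaw 2.69 tilt z [-0.006 -0.003 -1.   ] w mm 33.6 F [-0.1 -0.1 -0.2]
(0.65, 0.2385, 0.0335, 2.8) -> [0.0108, -0.0346, 0.1387] -0.0006
```

View pics/s3.png

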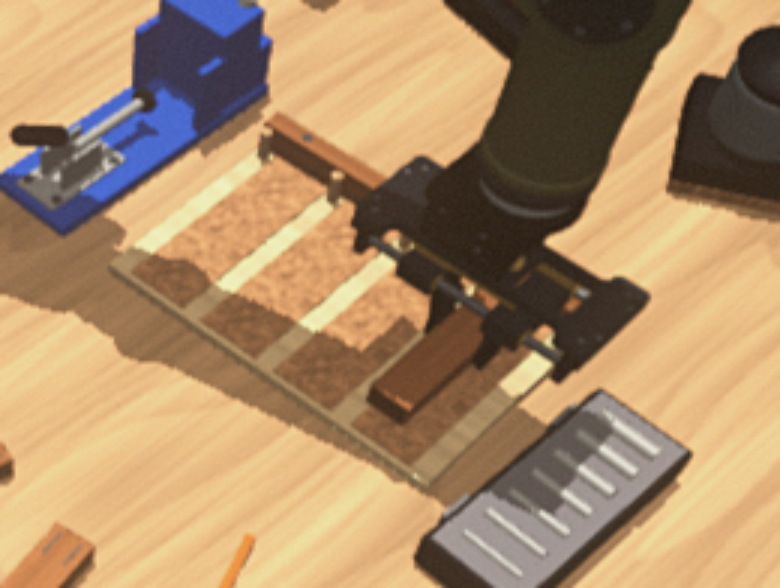

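drive_tool([
  [[0, 0, 0, 0, 200], [0, 0, 0, 0, 200]],
])

```text
time: 7.1
position: [0.6506, 0.2311, 0.0801]
tool_rot: [-3.14, -0.077, -0.004]
ft_force: [-0.2, -0.2, -1.2]
grip_width: 0.387
```

```bash
python3 -c "
from h import *
for i in range(1): go((.65,.2385,.0335,2.8))"
```

```text
t 7.1 pos [0.6506 0.2311 0.0801] yaw 2.81 tilt z [ 0.003  0.001 -1.   ] w mm 33.7 F [-0.2 -0.2 -1.2]
(0.65, 0.2385, 0.0335, 2.8) -> [-0.0013, -0.0246, 0.1553] 0.0
```

drive_tool([
  [[0, -0.025, 0.08, 0, 200], [0, -0.025, 0.14, 0, 200], [0, -0.025, 0.155, 0, 200], [0, -0.025, 0.155, 0, 200], [0, -0.025, 0.155, 0, 200]],
])

```text
time: 7.72
position: [0.6478, 0.2397, 0.0315]
tool_rot: [-3.14, -0.079, 0.005]
ft_force: [-4.5, 0.7, 7.9]
grip_width: 0.388
```

```bash
python3 -c "
from h import *
for i in range(1): go((.65,.2385,.0325,2.8))"
```

```text
t 7.72 pos [0.6478 0.2397 0.0315] yaw 2.89 tilt z [-0.003  0.001 -1.   ] w mm 33.8 F [-4.5  0.7  7.9]
(0.65, 0.2385, 0.0325, 2.8) -> [0.0072, 0.0045, -0.0034] 0.0005
```

The rail is on the cork (8 N up), so I'm releasing with a partial opening and lifting.

drive_tool([
  [[0, 0, 0, 0, 150], [0, 0, 0, 0, 105], [0, 0, 0, 0, 105], [0, 0, 0, 0, 105], [0, 0, 0, 0, 105], [0, 0, -0.15, 0, 105], [0, 0, -0.4, 0, 105], [0, 0.2, -0.4, 0, 0], [0, 0.6, -0.4, 0, 0], [0, 0.99, -0.4, 0, 0], [0, 0.99, -0.4, 0, 0], [0, 0.99, -0.4, 0, 0], [0, 0.99, -0.4, 0, 0]],
])

```text
time: 9.35
position: [0.6631, -0.0658, 0.1523]
tool_rot: [3.137, 0.062, 0.001]
ft_force: [-0.5, -0.1, 0.7]
grip_width: 0.996
```

```bash
cat >> h.py <<'E'
def rails(name,z):
    o=np.array([.539,.2268]);u=np.array([.9988,.0489]);v=np.array([-.0489,.9988])
    return o,u,v
E
python3 -c "
from h import *
go((.598,-.3605,.15,0),(.598,-.3605,.018,0))
d=ctrl.get_image('top');cv2.imwrite('pics/t3.png',cv2.resize(d['img'][130:330,60:260],None,fx=3,fy=3))"
```

```text
t 9.35 pos [ 0.6631 -0.0658  0.1523] yaw 2.27 tilt z [ 0.001 -0.004 -1.   ] w mm 86.7 F [-0.5 -0.1  0.7]
(0.598, -0.3605, 0.15, 0) -> [-0.2556, 0.9731, 0.0111] 0.0126
(0.598, -0.3605, 0.018, 0) -> [-0.2559, 0.9715, 0.4511] 0.0126
```

View pics/t3.png

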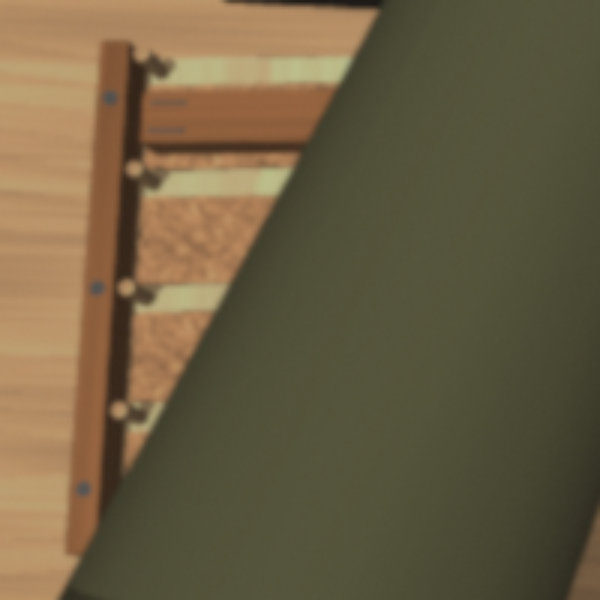

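Rail_d sits in bay 4 (end at about (145,120) in the crop), close to the fence. Next is rail_c at top-view (470,207).

drive_tool([
  [[-0.25, 0.975, 0.01, 0.012, 0], [-0.25, 0.975, 0.01, 0.012, 0], [-0.25, 0.975, 0.01, 0.012, 0], [-0.25, 0.975, 0.01, 0.012, 0], [-0.25, 0.975, 0.01, 0.012, 0], [-0.25, 0.975, 0.01, 0.012, 0], [-0.25, 0.975, 0.01, 0.012, 0], [-0.25, 0.975, 0.01, 0.012, 0]],
])

```text
time: 10.4
position: [0.605, -0.3507, 0.1484]
tool_rot: [-3.14, -0.025, -0.001]
ft_force: [-0.2, 0.5, -0.6]
grip_width: 1.002
```

```bash
python3 -c "
from h import *
go((.598,-.3605,.018,0))"
```

```text
t 10.4 pos [ 0.605  -0.3507  0.1484] yaw 0.91 tilt z [ 0.001  0.002 -1.   ] w mm 87.2 F [-0.2  0.5 -0.6]
(0.598, -0.3605, 0.018, 0) -> [-0.0242, 0.0332, 0.4346] 0.005
```

drive_tool([
  [[-0.02, 0.033, 0.2, 0.003, 0], [-0.02, 0.033, 0.38, 0.003, 0], [-0.02, 0.033, 0.434, 0.003, 0], [-0.02, 0.033, 0.434, 0.003, 0], [-0.02, 0.033, 0.434, 0.003, 150], [-0.02, 0.033, 0.434, 0.003, 200], [-0.02, 0.033, 0.434, 0.003, 200], [-0.02, 0.033, 0.434, 0.003, 200], [-0.02, 0.033, 0.434, 0.003, 200], [-0.02, 0.033, 0.434, 0.003, 200], [-0.02, 0.033, 0.434, 0.003, 200]],
])

```text
time: 11.78
position: [0.5975, -0.3638, 0.0185]
tool_rot: [-3.142, -0.003, -0.0]
ft_force: [0.4, 0.6, 1.1]
grip_width: 0.39
```

```bash
python3 -c "
from h import *
go((.58,-.05,.14,2.8))
d=ctrl.get_image('scene');cv2.imwrite('pics/s4.png',cv2.resize(d['img'][220:420,100:340],None,fx=3,fy=3))"
```

```text
t 11.78 pos [ 0.5975 -0.3638  0.0185] yaw 0.13 tilt z [ 0.  0. -1.] w mm 34.0 F [0.4 0.6 1.1]
(0.58, -0.05, 0.14, 2.8) -> [-0.056, -1.0463, -0.4051] -0.0149
```

View pics/s4.png

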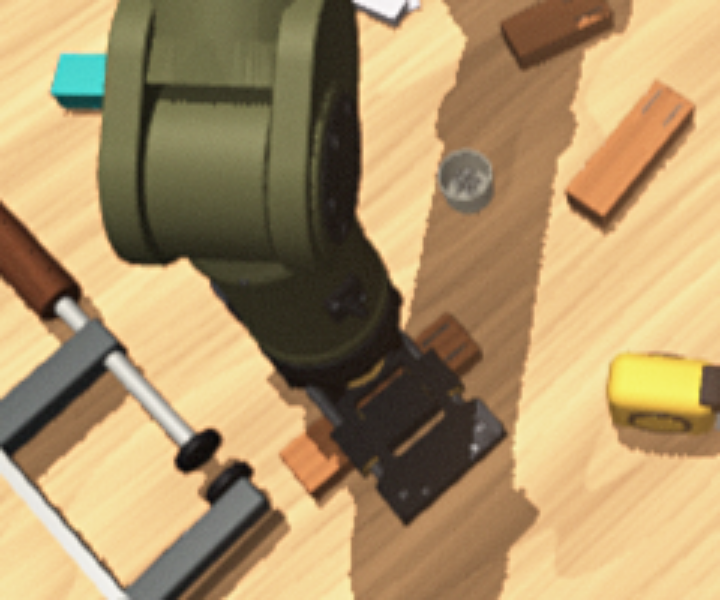

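Rail_c is gripped near its middle (34 mm).

drive_tool([
  [[0, 0, -0.2, 0, 200], [0, 0, -0.4, 0, 200], [0, -0.2, -0.4, -0.015, 200], [-0.03, -0.6, -0.4, -0.015, 200], [-0.05, -0.99, -0.4, -0.015, 200], [-0.05, -0.99, -0.4, -0.015, 200], [-0.05, -0.99, -0.4, -0.015, 200], [-0.05, -0.99, -0.4, -0.015, 200], [-0.05, -0.99, -0.4, -0.015, 200], [-0.05, -0.99, -0.4, -0.015, 200]],
])

```text
time: 13.08
position: [0.5816, -0.0691, 0.1385]
tool_rot: [3.14, 0.073, 0.0]
ft_force: [-0.6, 0.4, -1.4]
grip_width: 0.387
```

```bash
python3 -c "
from h import *
go((.575,.2465,.15,2.8))"
```

```text
t 13.07 pos [ 0.5816 -0.0691  0.1385] yaw 2.65 tilt z [ 0.    -0.001 -1.   ] w mm 33.7 F [-0.6  0.4 -1.4]
(0.575, 0.2465, 0.15, 2.8) -> [0.0268, -1.0518, -0.0392] -0.0008
```

drive_tool([
  [[0.025, -0.99, -0.04, 0, 200], [0.025, -0.99, -0.04, 0, 200], [0.025, -0.99, -0.04, 0, 200], [0.025, -0.99, -0.04, 0, 200], [0.025, -0.99, -0.04, 0, 200], [0.025, -0.99, -0.04, 0, 200], [0.025, -0.99, 0.1, 0, 200], [0.025, -0.99, 0.19, 0, 200], [0.025, -0.99, 0.19, 0, 200], [0.025, -0.99, 0.19, 0, 200], [0.025, -0.99, 0.19, 0, 200]],
])

```text
time: 14.45
position: [0.5759, 0.2299, 0.0832]
tool_rot: [-3.14, -0.076, -0.004]
ft_force: [0.2, 0.1, -0.6]
grip_width: 0.388
```

```bash
python3 -c "
from h import *
go((.575,.2465,.0325,2.8))"
```

```text
t 14.45 pos [0.5759 0.2299 0.0832] yaw 2.77 tilt z [ 0.003  0.001 -1.   ] w mm 33.7 F [ 0.2  0.1 -0.6]
(0.575, 0.2465, 0.0325, 2.8) -> [-0.0009, -0.0553, 0.1691] -0.0002
```

drive_tool([
  [[0, -0.055, 0.08, 0, 200], [0, -0.055, 0.15, 0, 200], [0, -0.055, 0.166, 0, 200], [0, -0.055, 0.166, 0, 200], [0, -0.055, 0.166, 0, 200]],
])

```text
time: 15.08
position: [0.574, 0.2463, 0.0323]
tool_rot: [-3.14, -0.077, -0.0]
ft_force: [-2.1, -0.6, 4.2]
grip_width: 0.391
```

```bash
python3 -c "
from h import *
go()"
```

```text
t 15.07 pos [0.574  0.2463 0.0323] yaw 2.8 tilt z [ 0.  0. -1.] w mm 34.0 F [-2.1 -0.6  4.2]
```

drive_tool([
  [[0, 0, 0, 0, 150], [0, 0, 0, 0, 105], [0, 0, 0, 0, 105], [0, 0, 0, 0, 105], [0, 0, 0, 0, 105], [0, 0, -0.15, 0, 105], [0, 0, -0.4, 0, 105], [0, 0.2, -0.4, 0, 0], [0, 0.6, -0.4, -0.02, 0], [0, 0.99, -0.4, -0.047, 0], [0, 0.99, -0.4, -0.047, 0], [0, 0.99, -0.4, -0.047, 0], [0, 0.99, -0.4, -0.047, 0], [0, 0.99, -0.4, -0.047, 0], [0, 0.99, -0.4, -0.047, 0]],
])

```text
time: 16.95
position: [0.5885, -0.0479, 0.1515]
tool_rot: [-3.125, -0.313, 0.0]
ft_force: [0.0, -1.2, -0.4]
grip_width: 0.999
```

```bash
python3 -c "
from h import *
go((.5713,-.128,.15,11.3))
d=ctrl.get_image('top');cv2.imwrite('pics/t4.png',cv2.resize(d['img'][130:330,60:260],None,fx=3,fy=3))"
```

```text
t 16.95 pos [ 0.5885 -0.0479  0.1515] yaw 11.45 tilt z [-0.     0.001 -1.   ] w mm 86.9 F [ 0.  -1.2 -0.4]
(0.5713, -0.128, 0.15, 11.3) -> [-0.1093, 0.2501, 0.0048] 0.0008
```

View pics/t4.png

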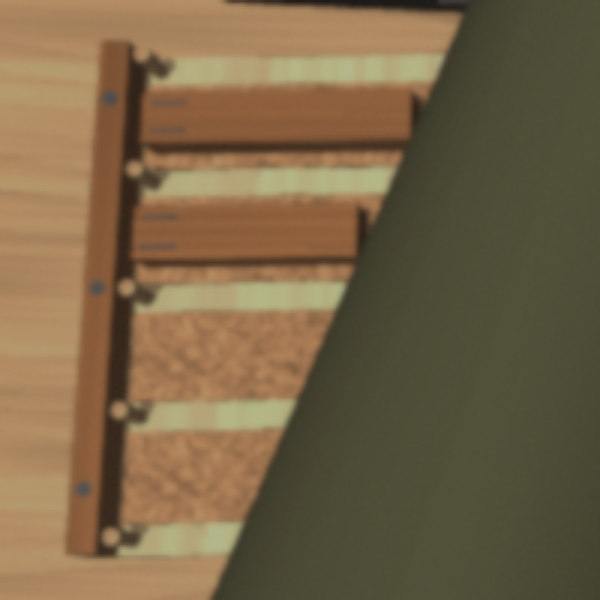

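Rails c and d lie straight and centred in bays 3 and 4, with their ends by the fence. Next is rail_b at top-view (347,216).

drive_tool([
  [[-0.109, 0.25, 0, 0, 0], [-0.109, 0.25, 0, 0, 0], [-0.109, 0.25, 0.2, 0, 0], [-0.109, 0.25, 0.38, 0, 0], [-0.109, 0.25, 0.445, 0, 0], [-0.109, 0.25, 0.445, 0, 0], [-0.109, 0.25, 0.445, 0, 150], [-0.109, 0.25, 0.445, 0, 200], [-0.109, 0.25, 0.445, 0, 200], [-0.109, 0.25, 0.445, 0, 200], [-0.109, 0.25, 0.445, 0, 200], [-0.109, 0.25, 0.445, 0, 200]],
])

```text
time: 18.5
position: [0.5712, -0.1299, 0.0182]
tool_rot: [-3.126, -0.309, -0.001]
ft_force: [0.4, 0.5, 0.5]
grip_width: 0.401
```

```bash
python3 -c "
from h import *
go((.502,.17,.14,2.8))
d=ctrl.get_image('scene');cv2.imwrite('pics/s5.png',cv2.resize(d['img'][180:330,220:400],None,fx=3,fy=3))"
```

```text
t 18.5 pos [ 0.5712 -0.1299  0.0182] yaw 11.29 tilt z [ 0.  0. -1.] w mm 34.9 F [0.4 0.5 0.5]
(0.502, 0.17, 0.14, 2.8) -> [-0.0303, -1.0256, -0.406] 0.0471
```

View pics/s5.png

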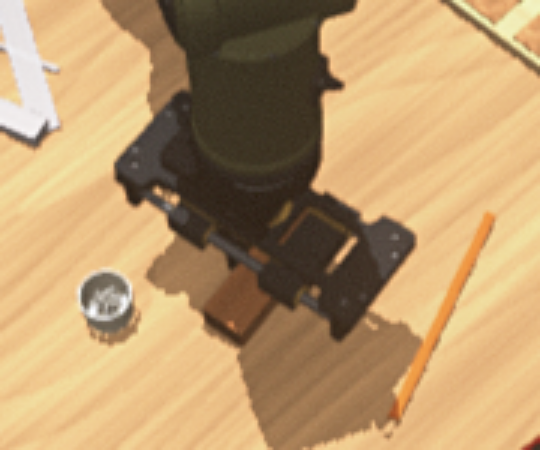

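drive_tool([
  [[0, 0, 0, 0, 200], [0, 0, -0.2, 0, 200], [0, 0, -0.4, 0, 200], [0, -0.2, -0.4, 0.02, 200], [-0.03, -0.6, -0.4, 0.047, 200], [-0.03, -0.99, -0.4, 0.047, 200], [-0.03, -0.99, -0.4, 0.047, 200], [-0.03, -0.99, -0.4, 0.047, 200], [-0.03, -0.99, -0.4, 0.047, 200], [-0.03, -0.99, -0.4, 0.047, 200], [-0.03, -0.99, -0.4, 0.047, 200]],
])

```text
time: 19.92
position: [0.5045, 0.1577, 0.1381]
tool_rot: [3.14, 0.073, -0.0]
ft_force: [-0.2, -0.8, -1.0]
grip_width: 0.385
```

```bash
python3 -c "
from h import *
go((.5005,.2585,.08,2.8))"
```

```text
t 19.93 pos [0.5045 0.1577 0.1381] yaw 2.66 tilt z [ 0.    -0.001 -1.   ] w mm 33.5 F [-0.2 -0.8 -1. ]
(0.5005, 0.2585, 0.08, 2.8) -> [0.0024, -0.3363, 0.1935] -0.0008
```

drive_tool([
  [[0.002, -0.336, 0, 0, 200], [0.002, -0.336, 0, 0, 200], [0.002, -0.336, 0.1, 0, 200], [0.002, -0.336, 0.19, 0, 200], [0.002, -0.336, 0.19, 0, 200], [0.002, -0.336, 0.19, 0, 200], [0.002, -0.336, 0.19, 0, 200]],
])

```text
time: 20.8
position: [0.5009, 0.2603, 0.0827]
tool_rot: [-3.139, -0.076, -0.003]
ft_force: [0.6, -0.6, -0.0]
grip_width: 0.392
```

```bash
python3 -c "
from h import *
go((.5005,.2585,.0325,2.8))"
```

```text
t 20.8 pos [0.5009 0.2603 0.0827] yaw 2.78 tilt z [ 0.002  0.002 -1.   ] w mm 34.1 F [ 0.6 -0.6 -0. ]
(0.5005, 0.2585, 0.0325, 2.8) -> [-0.0018, 0.0062, 0.1672] -0.0001
```

drive_tool([
  [[0, 0.005, 0.08, 0, 200], [0, 0.005, 0.15, 0, 200], [0, 0.005, 0.166, 0, 200], [0, 0.005, 0.166, 0, 200], [0, 0.005, 0.166, 0, 200]],
])

```text
time: 21.42
position: [0.5005, 0.2591, 0.0324]
tool_rot: [-3.14, -0.077, -0.003]
ft_force: [-0.2, 0.3, -0.2]
grip_width: 0.386
```

```bash
python3 -c "
from h import *
go()"
```

```text
t 21.43 pos [0.5005 0.2591 0.0324] yaw 2.82 tilt z [ 0.002  0.001 -1.   ] w mm 33.6 F [-0.2  0.3 -0.2]
```

drive_tool([
  [[0, 0, 0.003, 0, 200], [0, 0, 0.003, 0, 150], [0, 0, 0.003, 0, 105], [0, 0, 0.003, 0, 105], [0, 0, 0.003, 0, 105], [0, 0, 0.003, 0, 105], [0, 0, -0.15, 0, 105], [0, 0, -0.4, 0, 105], [0, 0.2, -0.4, 0, 0], [-0.05, 0.6, -0.4, 0.045, 0], [-0.05, 0.99, -0.4, 0.091, 0], [-0.05, 0.99, -0.4, 0.091, 0], [-0.05, 0.99, -0.4, 0.091, 0], [-0.05, 0.99, -0.4, 0.091, 0], [-0.05, 0.99, -0.4, 0.091, 0], [-0.05, 0.99, -0.4, 0.091, 0]],
])

```text
time: 23.42
position: [0.4995, -0.0369, 0.1512]
tool_rot: [-3.12, 0.366, 0.0]
ft_force: [0.3, 0.6, 0.6]
grip_width: 0.999
```

```bash
python3 -c "
from h import *
go((.4573,-.1085,.15,-13.6))
d=ctrl.get_image('scene');cv2.imwrite('pics/s6.png',cv2.resize(d['img'][80:300,240:520],None,fx=2.8,fy=2.7))"
```

```text
t 23.43 pos [ 0.4995 -0.0369  0.1512] yaw -13.4 tilt z [-0.  0. -1.] w mm 86.9 F [0.3 0.6 0.6]
(0.4573, -0.1085, 0.15, -13.6) -> [-0.0816, 0.2646, 0.0041] 0.0011
```

View pics/s6.png

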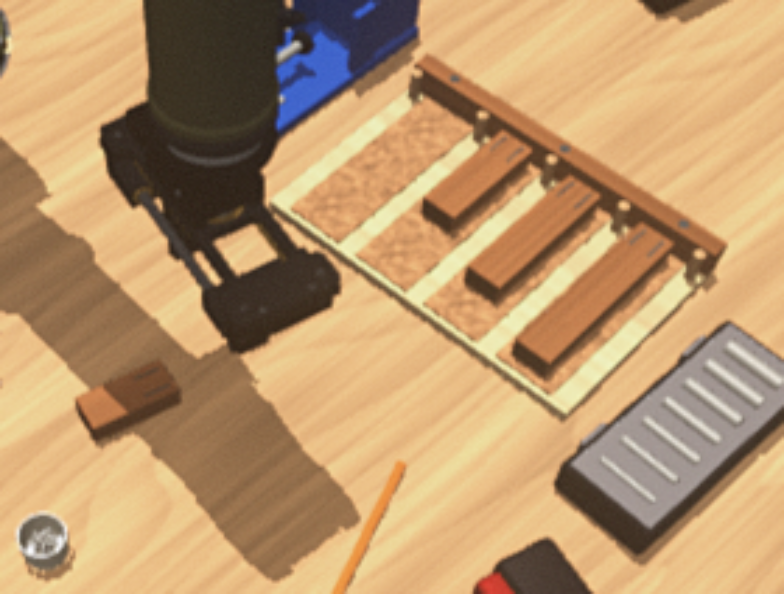

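Rails b, c and d are in bays 2, 3 and 4, flat and near the fence. For rail_a I'm gripping 12 mm off centre, on the side away from the fence, to keep the gripper body clear of the jig block.

drive_tool([
  [[-0.082, 0.265, 0, 0, 0], [-0.082, 0.265, 0, 0, 0], [-0.082, 0.265, 0.2, 0, 0], [-0.082, 0.265, 0.38, 0, 0], [-0.082, 0.265, 0.435, 0, 0], [-0.082, 0.265, 0.435, 0, 0], [-0.082, 0.265, 0.435, 0, 150], [-0.082, 0.265, 0.435, 0, 200], [-0.082, 0.265, 0.435, 0, 200], [-0.082, 0.265, 0.435, 0, 200], [-0.082, 0.265, 0.435, 0, 200], [-0.082, 0.265, 0.435, 0, 200], [-0.082, 0.265, 0.435, 0, 200]],
])

```text
time: 25.1
position: [0.4569, -0.1102, 0.0208]
tool_rot: [-3.12, 0.371, 0.0]
ft_force: [-0.1, 0.1, 0.2]
grip_width: 0.389
```

```bash
python3 -c "
from h import *
go((.44,.19,.14,2.8))
d=ctrl.get_image('scene');cv2.imwrite('pics/s7.png',cv2.resize(d['img'][160:310,200:380],None,fx=3,fy=3))"
```

```text
t 25.1 pos [ 0.4569 -0.1102  0.0208] yaw -13.55 tilt z [-0.  0. -1.] w mm 33.9 F [-0.1  0.1  0.2]
(0.44, 0.19, 0.14, 2.8) -> [-0.2892, -0.9595, -0.3971] -0.0908
```

View pics/s7.png

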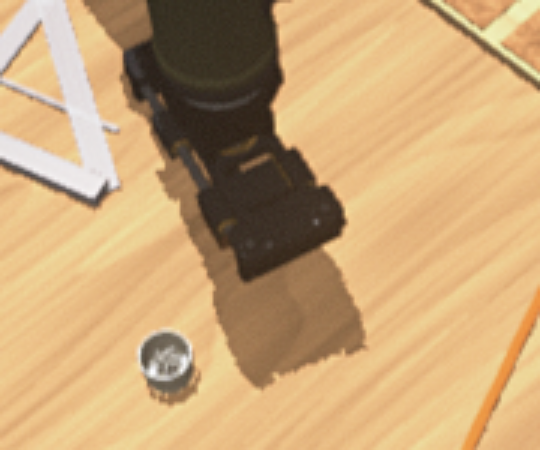

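drive_tool([
  [[0, 0, -0.2, 0, 200], [0, 0, -0.45, 0, 200], [-0.05, -0.2, -0.45, -0.045, 200], [-0.15, -0.6, -0.45, -0.091, 200], [-0.28, -0.96, -0.45, -0.091, 200], [-0.28, -0.96, -0.45, -0.091, 200], [-0.28, -0.96, -0.45, -0.091, 200], [-0.28, -0.96, -0.45, -0.091, 200], [-0.28, -0.96, -0.45, -0.091, 200], [-0.28, -0.96, -0.45, -0.091, 200], [-0.28, -0.96, -0.45, -0.091, 200]],
])

```text
time: 26.52
position: [0.443, 0.1882, 0.1559]
tool_rot: [-3.141, -0.074, -0.0]
ft_force: [-0.1, 0.4, 0.1]
grip_width: 0.384
```

```bash
python3 -c "
from h import *
go((.4314,.2571,.155,2.8))"
```

```text
t 26.52 pos [0.443  0.1882 0.1559] yaw 2.69 tilt z [ 0.  0. -1.] w mm 33.4 F [-0.1  0.4  0.1]
(0.4314, 0.2571, 0.155, 2.8) -> [-0.028, -0.2311, 0.0031] -0.0006
```

drive_tool([
  [[-0.028, -0.231, 0, 0, 200], [-0.028, -0.231, 0, 0, 200], [-0.028, -0.231, 0, 0, 200], [-0.028, -0.231, 0.1, 0, 200], [-0.028, -0.231, 0.2, 0, 200], [-0.028, -0.231, 0.2, 0, 200], [-0.028, -0.231, 0.2, 0, 200], [-0.028, -0.231, 0.2, 0, 200]],
])

```text
time: 27.52
position: [0.432, 0.2585, 0.0974]
tool_rot: [-3.139, -0.076, -0.003]
ft_force: [0.1, 0.2, -0.4]
grip_width: 0.387
```

```bash
python3 -c "
from h import *
go((.4314,.2571,.035,2.8))
d=ctrl.get_image('scene');cv2.imwrite('pics/s8.png',cv2.resize(d['img'][30:200,280:480],None,fx=3.5,fy=3.5))
d=ctrl.get_image('top');cv2.imwrite('pics/t8.png',cv2.resize(d['img'][130:400,20:260],None,fx=2.2,fy=2.2))"
```

```text
t 27.52 pos [0.432  0.2585 0.0974] yaw 2.79 tilt z [ 0.002  0.002 -1.   ] w mm 33.7 F [ 0.1  0.2 -0.4]
(0.4314, 0.2571, 0.035, 2.8) -> [-0.0028, 0.005, 0.2079] -0.0001
```

View pics/s8.png

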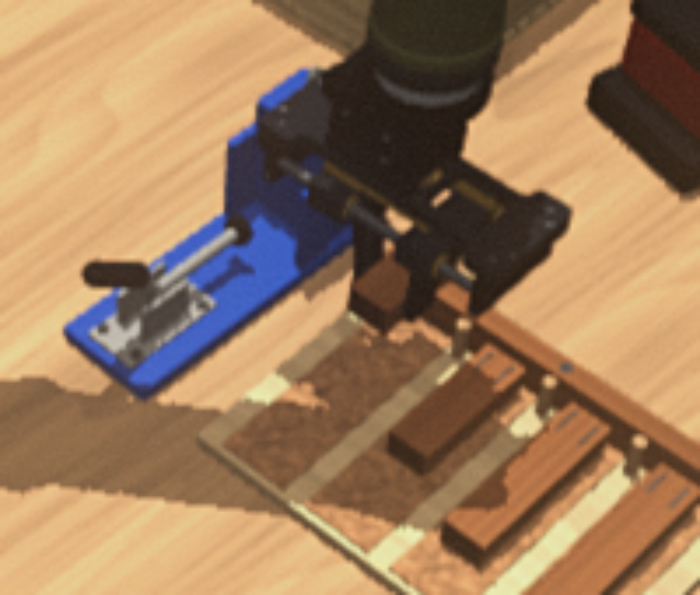

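View pics/t8.png

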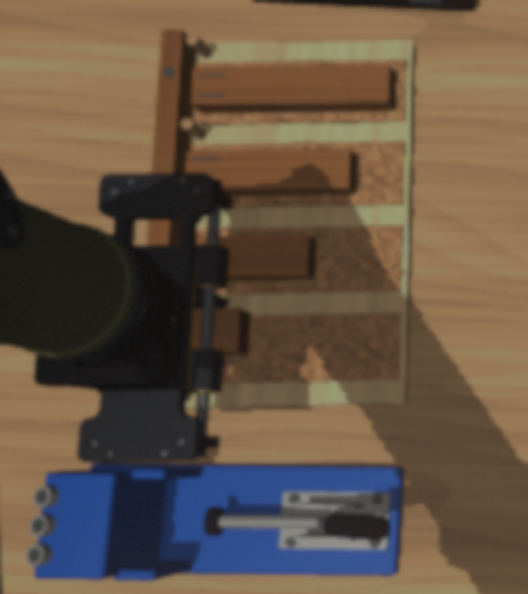

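The top view shows the gripper body's edge at about crop row 460, just short of the jig edge at about 466. I'm checking the clearance numerically before lowering.

```bash
python3 -c "
from h import *
d=ctrl.get_image('top')
for c in (85,200):
  for z in (.155,.2): print(c,z,ray(d,c/2.2+20,460/2.2+130,z).round(3))
print('jig side at z .1 would be row', ray(d,110/2.2+20,470/2.2+130,.106).round(3), ray(d,60/2.2+20,475/2.2+130,.106).round(3), ray(d,150/2.2+20,466/2.2+130,.07).round(3))
cv2.imwrite('pics/t9.png',cv2.resize(d['img'][300:400,30:150],None,fx=6,fy=6))
w=ctrl.get_image('wrist');cv2.imwrite('pics/w9.png',w['img'])"
```

```text
85 0.155 [0.335 0.307 0.155]
85 0.2 [0.336 0.284 0.2  ]
200 0.155 [0.337 0.23  0.155]
200 0.2 [0.338 0.212 0.2  ]
jig side at z .1 would be row [0.328 0.313 0.106] [0.324 0.347 0.106] [0.331 0.3   0.07 ]
```

View pics/t9.png

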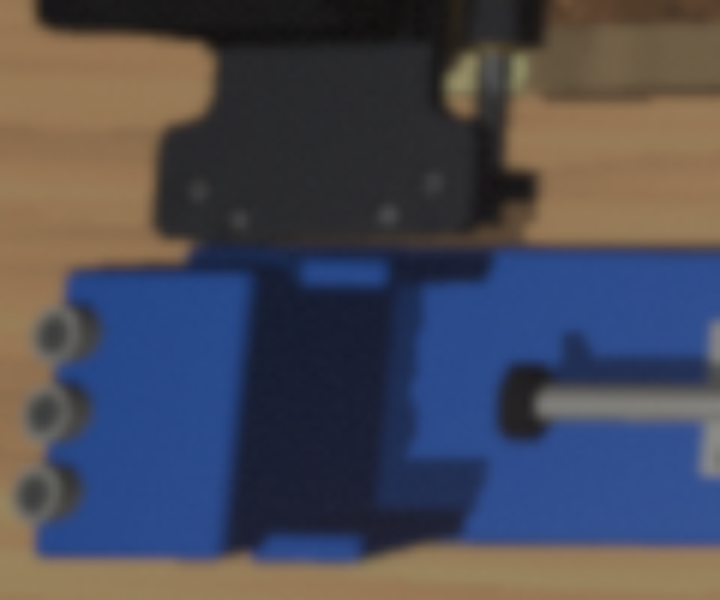

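View pics/w9.png

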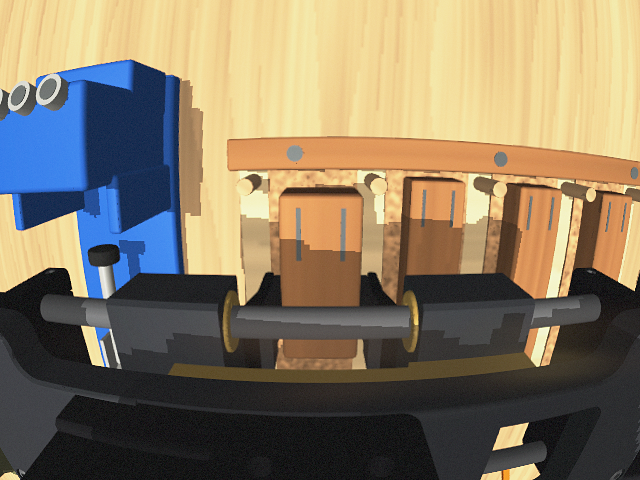

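The body clears the jig's side by about 5 mm in x. I'll shift 3 mm further away while lowering, which is still well within the 15 mm tolerance.

drive_tool([
  [[0.01, 0.005, 0, 0, 200], [0.01, 0.005, 0.08, 0, 200], [0.01, 0.005, 0.15, 0, 200], [0.01, 0.005, 0.19, 0, 200], [0.01, 0.005, 0.208, 0, 200], [0.01, 0.005, 0.208, 0, 200], [0.01, 0.005, 0.208, 0, 200]],
])

```text
time: 28.6
position: [0.434, 0.2567, 0.0346]
tool_rot: [3.141, 0.077, -0.001]
ft_force: [-2.4, -1.7, 7.5]
grip_width: 0.388
```

```bash
python3 -c "
from h import *
go()"
```

```text
t 28.6 pos [0.434  0.2567 0.0346] yaw 2.82 tilt z [-0.001 -0.    -1.   ] w mm 33.8 F [-2.4 -1.7  7.5]
```

drive_tool([
  [[0, 0, 0, 0, 150], [0, 0, 0, 0, 115], [0, 0, 0, 0, 115], [0, 0, 0, 0, 115], [0, 0, 0, 0, 115], [0, 0, -0.15, 0, 115], [0, 0, -0.4, 0, 115], [0, 0.2, -0.5, 0, 115], [0, 0.6, -0.5, 0, 115], [0, 0.99, -0.5, 0, 115], [0, 0.99, -0.5, 0, 115], [0, 0.99, -0.5, 0, 115], [0, 0.99, -0.5, 0, 115]],
])

```text
time: 30.22
position: [0.4486, -0.0446, 0.1839]
tool_rot: [-3.141, -0.063, -0.002]
ft_force: [0.0, 0.7, 0.4]
grip_width: 0.546
```

drive_tool([
  [[0, 0.9, 0, 0, 0], [0, 0.9, 0, 0, 0], [0, 0.9, 0, 0, 0], [0, 0.9, 0, 0, 0], [0, 0.9, 0, 0, 0], [0, 0.9, 0, 0, 0], [0, 0.9, 0, 0, 0], [0, 0.9, 0, 0, 0]],
])

```text
time: 31.22
position: [0.4627, -0.3074, 0.1834]
tool_rot: [-3.139, -0.082, -0.001]
ft_force: [0.4, 0.3, 0.7]
grip_width: 0.998
```

```bash
python3 - <<'E'
from h import *
info()
o,u,v=rails(0,0)
d=ctrl.get_image('top');im=d['img'];s=ctrl.get_image('scene')
hsv=cv2.cvtColor(im,cv2.COLOR_BGR2HSV)
cv2.imwrite('pics/t10.png',cv2.resize(im[140:320,80:220],None,fx=4,fy=3.3))
cv2.imwrite('pics/s10.png',cv2.resize(s['img'][80:250,320:520],None,fx=4,fy=3.5))
E
```

```text
t 31.23 pos [ 0.4627 -0.3074  0.1834] yaw 2.99 tilt z [ 0.001  0.002 -1.   ] w mm 86.9 F [0.4 0.3 0.7]
```

View pics/t10.png

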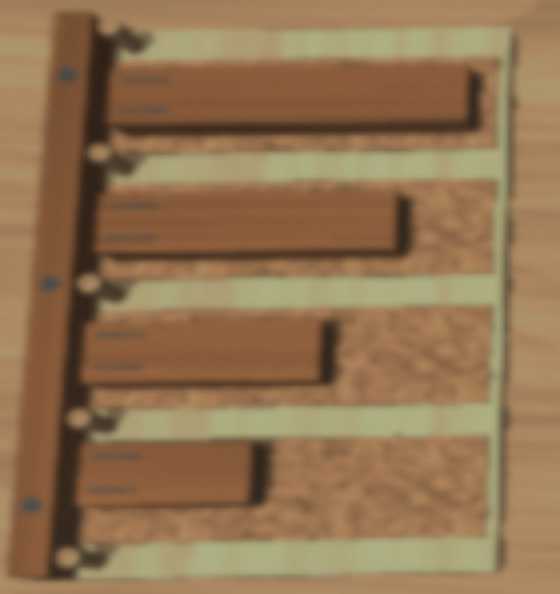

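View pics/s10.png

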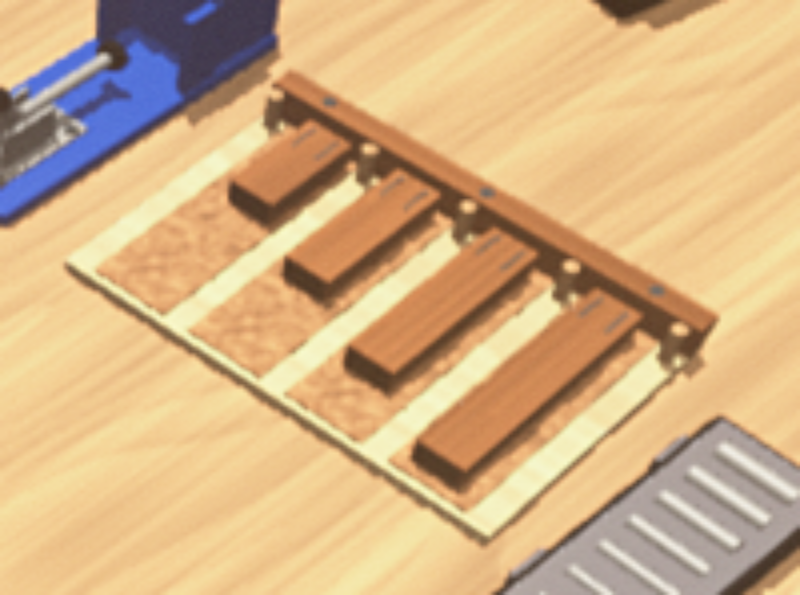

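All four rails are set out in order and look straight. Now a numeric check of the rail positions in rack coordinates from both views.

```bash
python3 - <<'E'
from h import *
o,u,v=rails(0,0);d=ctrl.get_image('top');s=ctrl.get_image('scene')
T=dict(a=[(77,440),(77,505),(253,440),(252,503)],b=[(82,320),(81,383),(324,318),(323,382)],c=[(96,192),(94,252),(400,190),(398,250)],d=[(110,63),(107,127),(471,66),(469,123)])
S=dict(a=[(308,122),(353,150),(230,180),(273,208)],b=[(394,171),(443,199),(285,255),(324,285)],c=[(488,228),(539,259),(345,346),(388,375)],d=[(593,290),(645,321),(414,439),(463,471)])
bx=dict(a=-.111,b=-.037,c=.037,d=.111)
for nm,D,cam,f in (('top',T,d,lambda p:(p[0]/4+80,p[1]/3.3+140)),('scene',S,s,lambda p:(p[0]/4+320,p[1]/3.5+80))):
  # rack-frame reference from fence top front edge near pins: print too
  for k,P in D.items():
    W=np.array([ray(cam,*f(p),.038)[:2]-o for p in P]);X=W@u;Y=W@v
    fe=Y[:2].mean();fa=Y[2:].mean()
    print(nm,k,'dx %.1f mm'%((X.mean()-bx[k])*1e3),'len %.0f wid %.0f gap %.1f'%((fe-fa)*1e3,abs(np.diff(X[[0,1]])[0])*1e3,92-fe*1e3),'ang %.3f'%np.arctan2(X[:2].mean()-X[2:].mean(),fe-fa))
# pin tops as local fence reference (expected y=83)
for q in [(67,557),(78,418),(88,284),(98,153)]:
    p=ray(d,q[0]/4+80,q[1]/3.3+140,.044)[:2]-o;print('pin top',(np.array([p@u,p@v])*1e3).round(1))
for q in [(275,94),(370,150),(468,207),(571,266),(680,328)]:
    p=ray(s,q[0]/4+320,q[1]/3.5+80,.044)[:2]-o;print('pin scene',(np.array([p@u,p@v])*1e3).round(1))
E
```

```text
top a dx 7.1 mm len 77 wid 35 gap 6.4 ang 0.012
top b dx -1.2 mm len 107 wid 35 gap 4.1 ang 0.009
top c dx -2.6 mm len 137 wid 34 gap 5.4 ang 0.006
top d dx -3.6 mm len 166 wid 38 gap 6.8 ang 0.011
scene a dx 11.0 mm len 73 wid 36 gap 12.6 ang 0.003
scene b dx 2.4 mm len 103 wid 36 gap 10.7 ang 0.015
scene c dx 0.2 mm len 133 wid 37 gap 12.4 ang 0.007
scene d dx 0.0 mm len 162 wid 36 gap 12.3 ang 0.012
pin top [-148.6   84.3]
pin top [-75.   84.5]
pin top [-1.7 84.9]
pin top [72.4 85.3]
pin scene [-146.4   81.1]
pin scene [-71.6  81. ]
pin scene [ 1.7 81.3]
pin scene [74.9 82.3]
pin scene [148.7  83.6]
```

```bash
python3 -c "
from h import *
info(); print(ctrl.close_job())"
```

```text
t 31.43 pos [ 0.4623 -0.3085  0.1836] yaw 2.9 tilt z [ 0.001  0.001 -1.   ] w mm 86.8 F [-1.  -0.4 -0.1]
the job is handed in; nothing more can be done
None
```

The job is handed in at 31.4 s. The jig stands beside bay_1, so I placed rail_a in bay 1, rail_b in bay 2, rail_c in bay 3 and rail_d in bay 4. All four are released, and the gripper is open and clear of everything.

- **Seen in the last pictures:** all four rails look flat on the cork, in the right order and straight, within about 0.015 rad of the bay direction.
- **Off the bay's middle line:** rail_a measured 7 mm (top view) to 11 mm (scene view). I set it towards bay 2 on purpose, to keep the gripper body clear of the jig. The other three are within about 4 mm. The limit is 15 mm.
- **Gap to the fence:** the two views disagreed. The top view gave 4–7 mm and the scene view 11–13 mm. Corrected against the pins and the known rail lengths, both come to about 7–11 mm, with rail_d the largest. The limit is 15 mm.

The rails sit close to the fence but not hard against it, and I did not nudge them closer.

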